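# Wind a bottle clamp shut with its loose crank

## Robot

A 6-joint arm with a two-finger parallel gripper is mounted at the origin on a cart in front of the work surface, level with it; the furniture and walls round the work are solid. World frame = base frame: x ahead of the robot, y to its left, z up, the work surface at z = 0. Lengths are in m, angles in rad, forces in N, time in s.
With the tool pointing down it reaches from about 0.375 to 0.975 m from the base axis. Payload 3.8 kg.
Tool frame: the origin (TCP) lies midway between the tips of the shut fingers; the grasp point (between the pads) lies 19 mm behind it; z points along the fingers, y is the line along which they close (so a half turn about z gives the same grasp; the last joint's range is limited). The gripper opens to 88 mm and grips with 3 to 60 N. Pads are 18 mm wide; open, the fingers measure 123 mm over their backs; the gripper's body (75 mm by 187 mm) begins 45 mm behind the grasp point.
Start: joints at [-1.326, 0.264, 1.604, -0, 1.274, -0.037], TCP at [0.188, -0.648, 0.239] pointing down, gripper open.
Joint ranges: [-2.63, 2.63], [-0.94, 2.18], [0.31, 2.57], [-1.31, 4.45], [0, 2.66], [-2.55, 2.55]. Speed limits (rad/s): [2.57, 2.57, 3.14, 3.14, 3.14, 3.14].

## Interface

Orientations are given as a rotation vector (axis times angle).
In Python, from cell import manip, inverse_kinematics, cams, order gives the robot as it stands. Calls block until the motion is done:
- manip.move_pose(position, orientation): joint-space move of the TCP to a pose.
- manip.move_linear(position, rate=0.15, rot=None): straight line of the TCP; rot=None keeps the orientation; rate is the mean speed in m/s.
- manip.set_joints(angles): joint-space move.
- manip.set_gripper(opening, force=None): finger opening in m; force is the grip in N (None keeps the last); returns when the fingers have stopped.
- manip.dwell(seconds).
- inverse_kinematics(position, orientation): joint angles nearest the present ones, or None.
- manip.state(): the state.
- cams.capture(name): name is "side" or "top" or "wrist"; returns a dict with "image" (400x640x3 uint8, blue, green, red), "z_map" (400x640 float32, m along the optical axis (not along the pixel's ray), 0 where there is no reading), "intrinsics" (3x3 intrinsics, pixels), "position" and "orientation" of the camera in the world; the wrist camera has in their place "T_tool_cam" (4x4, takes a point from camera to tool coordinates, whose origin is the TCP and whose axes are the flange's). Camera axes: x right, y down, z forward; pixel columns grow to the right and rows downward; lengths in m; the calibration is good to about 2 mm. A picture is of the moment at which its call begins: read the wrist's pose just before it.
A pose or a line that the arm cannot do raises manip.IKError and nothing moves.
- order.close_job(): hands the job in; it is judged then, once.
The state is a dict: "clock": time; "joint_pos": joint angles; "joint_velocities": joint speeds; "tau": joint torques, N m; "tool_pos": TCP position; "tcp_rot": TCP orientation; "contact_force": force on the tool from outside, world axes, zero at the start; "moment": the same for the moment, N m; "gripper_width": finger opening in m; "grasp_force": force on a finger pad.
Only numpy, scipy, OpenCV 4.12 (cv2) and the standard library are available. Lean on these libraries where they do the work, as an engineer would, in place of code of your own. Each camera call takes 0.05 s, during which the arm holds its last target. There are 200 camera calls.

## Task

Clamp the bottle in the blue fixture: take the loose crank from its grey stand, seat it by feel, gently, right down over the hex hidden in the housing's well, and wind it clockwise (seen from above) until the bottle stands upright in the white V and the orange sprung pad is pushed about half way in, never to the end of its travel. Move the jaw only by the crank and do not touch the bottle, and leave the crank seated on the hex; leave the other bottle, the spanner and the cap where they are.

Things in the scene. Friction and masses are not known exactly. Their poses are not given: they have to be found in the camera images.
- fixture: Fixed bottle clamp. Origin: underside of its aluminium base plate (100 x 310 x 12 mm, local x by y), on the work surface. Local -y end: blue gear housing, 90 x 90 mm, top 70 mm above the work surface, with the round drive well at local (0, -0.085). From there toward local +y: grey jaw, orange pad, bottle, white V backstop.
- well_mouth (a point): Centre of the well's mouth in the top face of the blue housing (z 0.070). The well is round, 47 mm wide, vertical, 45 mm deep (floor at z 0.025), with only a 1 mm edge chamfer.
- drive_top (a point): Centre of the top face of the steel hex in the well, 23 mm below the mouth (z 0.047); axes as the fixture's. Hex 32 mm across flats, 22 mm tall. Which way its flats face is NOT shown: it differs each time (repeats every 60 degrees). Turning it takes 0.2 to 0.25 N m plus the load, so it stays still while an unseated crank slides round on its top. A slip clutch in it gives way at 0.8 N m.
- crank: Loose steel crank, 0.3 kg, upright in its stand. Origin: centre of the foot's underside, z up its shaft. Foot, then 20 mm round shaft, then an arm (z 82 to 93 mm) along local -x to a red upright knob (22 mm thick, z 96 to 126 mm, 76 mm from the axis).
- crank_grip (a point): Middle of the free part of the black square grip block on the crank's axis, 116 mm above its origin: block 26 x 26 mm, sides along the crank's local x and y, free from 95 to 136 mm above the origin.
- crank_foot (a point): Centre of the underside of the foot (the crank's origin). Foot: hexagonal socket, 45 mm over outer corners, 39 mm over flats; socket 33.2 mm across flats, 19 mm deep, two flats facing the crank's local +x and -x. Resting unseated on the hex it is level with drive_top; fully seated, 19 mm below it, with about 0.07 rad of play either way.
- stand: Fixed grey parking stand of the crank: 60 x 60 mm block, top 36 mm above the work surface, round hole 47 mm wide whose floor is 6 mm above that, on a 90 x 90 mm foot plate.
- jaw: Grey jaw carriage, 74 x 34 x 46 mm. Turning the hex clockwise (from above) slides it along the fixture's +y, 25 mm per rad; it stays where it is left. It starts 7 mm from its open end. About 0.7 to 1.2 rad are needed in all. Origin: middle of its underside; the unpressed pad's face is 41 mm ahead of it (local +y).
- pad_face (a point): Orange sprung pad on the front of the jaw, 40 x 24 mm face. This point: centre of its face.
- pad (a joint): How far the orange pad is pushed back into the jaw, m: 0 free, 0.014 end of its travel; spring 0.8 N per mm. Sliding the bottle already presses it a few mm.
- bottle: Loose sauce bottle without a label, yellow cap, 54 mm wide, 166 mm tall, about 0.33 kg, standing on the base plate between pad and V. Origin: centre of its underside.
- v_seat (a point): Point on the base plate where the bottle's axis stands when the bottle lies against both faces of the white V backstop (its place along the fixture differs from run to run).
- bottle_by: Bystander: loose labelled sauce bottle, 54 mm wide, 166 mm tall, standing on the table. Origin: centre of its underside.
- spanner: Bystander: steel spanner, 184 x 28 x 6 mm, lying on the mat. Origin: centre of its underside.
- cap: Bystander: yellow bottle cap, 29 mm wide, 17 mm tall, on the table. Origin: centre of its underside.
Not all that is in view belongs to the job. There is more than one size of the crank; the job needs the larger.

How it is judged:
On the way, in this order (a step that is already met when the one before it is completed fails the run):
1. the crank is seated fully over the hex (horizontal distance between crank_foot and drive_top below 0.004 m and z of crank_foot in the frame of drive_top below -0.015 m and angle between crank's own z axis and vertical below 0.12 rad), for 0.2 s.
2. the crank, still seated, has wound the jaw on to the bottle in the V (all of step 1 and value of joint pad between 0.0035 and 0.0115 m and horizontal distance between bottle and v_seat below 0.005 m and angle between bottle's own z axis and vertical below 0.08 rad and contact force between jaw and bottle above 1 N), for 0.2 s.
At the end, for the whole second after the job is handed in: The crank is left standing seated on the hex (foot at least 15 mm below the hex's top, within 4 mm of its axis, tilted less than 0.12 rad); the bottle is upright (0.08 rad) within 5 mm of its seat in the V, at rest, pressed by the orange pad, which is pushed in 3.5 to 11.5 mm of its 14 (all of step 2 and linear speed of bottle below 0.01 m/s and linear speed of crank below 0.02 m/s); the robot touches nothing.
It fails at once if the pad is driven to the end of its travel (13 mm or more) (value of joint pad above 0.013 m).
It fails at once if the crank is rammed down on to the housing or the top of the hex (over 35 N), or forced with over 60 N while it is only partly over the hex ((contact force between crank and fixture above 35 N and z of crank_foot in the frame of drive_top above -0.0015 m) or (contact force between crank and fixture above 60 N and z of crank_foot in the frame of drive_top above -0.012 m)).
It fails at once if the robot pushes the jaw, the pad or the bottle itself (contact force between any of the fingers, the arm and jaw above 1 N or contact force between any of the fingers, the arm and bottle above 1 N).
It fails at once if the clamped bottle is knocked over (angle between bottle's own z axis and vertical above 0.4 rad).
It fails at once if a bystander (other bottle, spanner, cap) is moved by more than 2 cm (distance of any of bottle_by, spanner, cap from where it was at the start of the episode above 0.02 m).
It also fails if it takes over 64 s, if anything falls off the work surface, if the arm or the gripper's body presses on something with over 40 N, if the wrist force passes 120 N, or if a joint passes its speed limit or range.

## Working session

There is one attempt and no reset: what is moved stays moved. The work goes in short steps, each a Python script; the robot and the scene stay as the last script left them, time stands still between calls to the robot, and variables do not carry over. Pictures are saved under pics/ and viewed, at most 10 in all, crops included, and the job is handed in when it is done.

```bash
ls; mkdir -p pics; cat > h.py <<'E'
import numpy as np, cv2
from scipy.spatial.transform import Rotation as R
from cell import manip, inverse_kinematics, cams, order
def RM(o):
    o=np.array(o,float)
    return o if o.shape==(3,3) else (R.from_quat(o).as_matrix() if o.size==4 else R.from_rotvec(o).as_matrix())
def pose(c,st=None):
    if 'T_tool_cam' in c:
        T=np.eye(4);T[:3,:3]=RM(st['tcp_rot']);T[:3,3]=st['tool_pos'];T=T@np.array(c['T_tool_cam']);return T[:3,:3],T[:3,3]
    return RM(c['orientation']),np.array(c['position'])
def ray(c,u,v,z,st=None):
    Rm,p=pose(c,st);K=np.array(c['intrinsics'])
    d=Rm@np.linalg.inv(K)@np.array([u,v,1.]);return p+d*(z-p[2])/d[2]
def cloud(c,st=None):
    Rm,p=pose(c,st);K=np.array(c['intrinsics']);z=c['z_map'];v,u=np.mgrid[:z.shape[0],:z.shape[1]]
    P=np.stack([(u-K[0,2])*z/K[0,0],(v-K[1,2])*z/K[1,1],z],-1)@Rm.T+p
    P[z==0]=np.nan;return P
E
python3 - <<'E'
from h import *
import pickle
d={n:cams.capture(n) for n in('top','side')}
s=manip.state();d['wst']=s;d['wrist']=cams.capture('wrist')
pickle.dump(d,open('d.pkl','wb'))
for n in('top','side'):
    cv2.imwrite(f'pics/{n}.png',d[n]['image']);print(n,d[n]['position'],d[n]['orientation'],d[n]['intrinsics'])
print(d['wrist']['T_tool_cam'],s)
E
```

```text
pics
top [ 0.3797501  -0.0131388   1.32365188] [-2.17920932  2.12298848 -0.14554856] [[483.87490284   0.         314.0971434 ]
 [  0.         483.87490284 199.78683024]
 [  0.           0.           1.        ]]
side [0.11590113 0.64914587 0.52383381] [-0.64612205  2.38674435 -1.41735262] [[448.32805597   0.         313.0549057 ]
 [  0.         448.32805597 189.90993079]
 [  0.           0.           1.        ]]
[[ 1.68806611e-04 -9.63458473e-01 -2.67857692e-01  7.00101230e-02]
 [ 9.99999689e-01 -4.37049643e-05  7.87412433e-04 -7.48098788e-04]
 [-7.70345891e-04 -2.67857742e-01  9.63458166e-01 -1.45392248e-01]
 [ 0.00000000e+00  0.00000000e+00  0.00000000e+00  1.00000000e+00]] {'clock': 0.1, 'joint_pos': array([-1.32590585e+00,  2.64653203e-01,  1.60522720e+00,  1.58846275e-05,
        1.27368006e+00, -3.69148057e-02]), 'joint_velocities': array([-0.00011549, -0.00135126, -0.00310807, -0.00098711,  0.00010122,
       -0.0007928 ]), 'tau': array([ 1.81864576e-03, -5.03618681e+01, -3.58071327e+01,  7.32925627e-02,
        2.34038086e-02, -5.93987102e-05]), 'tool_pos': array([ 0.18755129, -0.64776355,  0.23753461]), 'tcp_rot': array([-3.10851999e+00, -4.40913090e-01,  2.96943973e-04]), 'contact_force': array([-0.13661577, -0.14847263,  0.62437391]), 'moment': array([-0.05816605, -0.06064104, -0.00297156]), 'grasp_force': 0.0, 'gripper_width': 0.08778966745260809}
```

View pics/top.png

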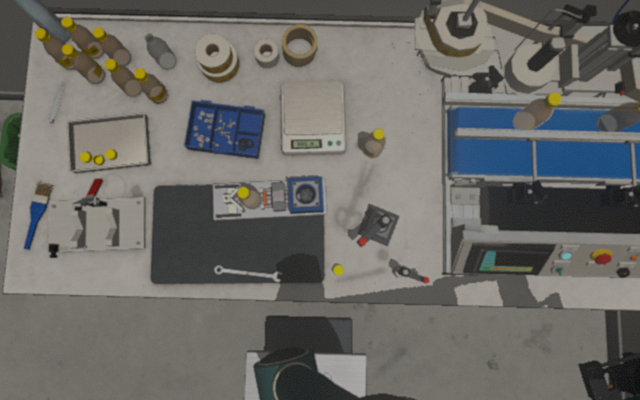

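View pics/side.png

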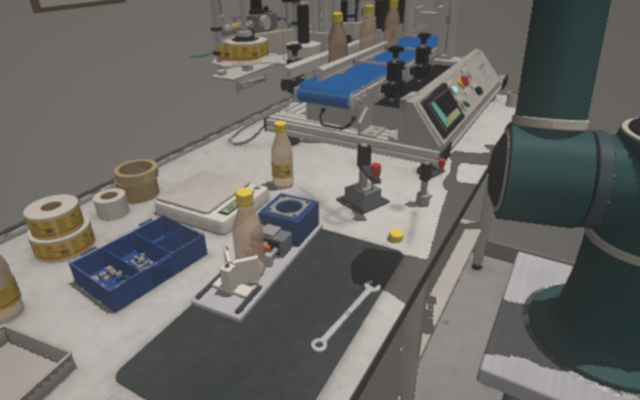

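Top view: candidates for the crank are the one in the grey square stand at about (380,223), red knob (362,241), and a smaller, shorter one lying or standing at (405,270) with a red knob at (426,280). I choose the first. The fixture runs from its white V (225,198) and bottle (245,195) to the blue housing (306,195). The bystanders are the bottle (375,140), spanner (248,272) and cap (338,269).

```bash
python3 - <<'E'
from h import *
import pickle
d=pickle.load(open('d.pkl','rb'));c=d['top'];P=cloud(c);im=c['image'].astype(int)
for n,u,v,z in [('grip',382,222,.142),('knob',362,241,.132),('small',405,270,.09),('well',306,195,.07),('cap',338,269,.017),('bot',245,195,.16)]:
    print(n,ray(c,u,v,z),P[v,u])
blue=(im[...,0]>im[...,2]+40)&(abs(P[...,2]-.07)<.012)
blue[:, :270]=0; blue[:,345:]=0
v,u=np.nonzero(blue);pts=np.array([ray(c,a,b,.07)[:2] for a,b in zip(u,v)]);print(len(pts),np.nanmedian(P[v,u,2]),cv2.minAreaRect((pts*1000).astype(np.float32)))
# grip block
m=(P[...,2]>.125)&(P[...,2]<.16);m[:, :355]=0;m[:,405:]=0;m[:205]=0;m[250:]=0
v,u=np.nonzero(m)
print(len(v),np.c_[u,v][:60:3].tolist(),np.nanmedian(P[v,u],axis=0))
big=[cv2.resize(c['image'][180:300,330:450],None,fx=5,fy=5,interpolation=2)]
s=d['side'];big.append(cv2.resize(s['image'][130:230,340:460],(600,500),interpolation=2))
cv2.imwrite('pics/crop.png',cv2.resize(np.hstack([big[0][:500],big[1][:, :]]),(800,333)))
E
```

```text
grip [ 0.49003077 -0.17855631  0.142     ] [ 0.48995147 -0.17843736  0.1428497 ]
knob [ 0.44284312 -0.13114768  0.132     ] [ 0.44285454 -0.13116904  0.13178438]
small [ 0.37487674 -0.24474262  0.09      ] [ 0.37493823 -0.24182059  0.10556436]
well [0.56245384 0.01082813 0.07      ] [0.56549927 0.01122762 0.0491033 ]
cap [ 0.37257481 -0.07933145  0.017     ] [ 0.37259174 -0.07917529  0.02008261]
bot [0.54544603 0.1572673  0.16      ] [0.54260206 0.15434248 0.17997269]
326 0.06901008867881175 ((565.5993041992188, 13.114376068115234), (87.51799011230469, 84.8258285522461), 4.520945072174072)
170 [[385, 213], [385, 214], [383, 215], [386, 215], [383, 216], [386, 216], [389, 216], [383, 217], [386, 217], [389, 217], [381, 218], [384, 218], [387, 218], [390, 218], [380, 219], [383, 219], [386, 219], [389, 219], [392, 219], [381, 220]] [ 0.49042511 -0.1812472   0.14085357]
```

View pics/crop.png

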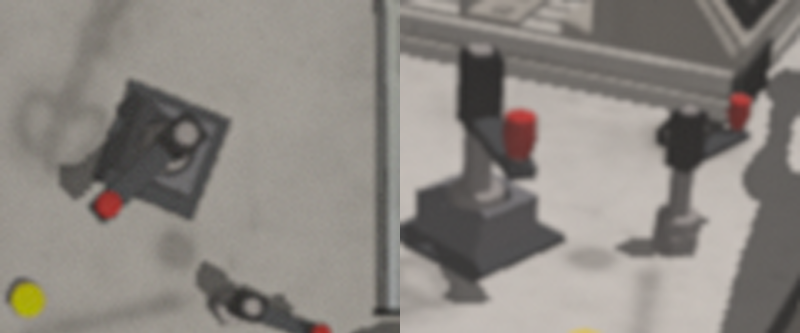

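The crop confirms it: the larger crank sits in the grey stand (left panel: block top (185,135), knob (108,205)). The smaller one at (250,305) has no stand. Now a look from near, first checking which yaws the last joint allows.

```bash
cat >> h.py <<'E'
def rot(a):
    x=np.array([np.cos(a),np.sin(a),0]);z=np.array([0,0,-1.]);return R.from_matrix(np.c_[x,np.cross(z,x),z]).as_rotvec()
def wshot(n):
    s=manip.state();c=cams.capture('wrist');cv2.imwrite(f'pics/{n}.png',c['image']);return c,s
E
python3 - <<'E'
from h import *
import pickle
for deg in range(-180,180,30):
    r=rot(np.radians(deg));a=[inverse_kinematics(p,r) for p in([.49,-.18,.26],[.5656,.0131,.2])]
    print(deg,[None if q is None else np.round(q,2).tolist() for q in a])
a=np.radians(-46)
q=inverse_kinematics([.49,-.18,.25],rot(a)); 
if q is None or abs(q[5])>2.4: a+=np.pi
print('use',np.degrees(a))
manip.move_pose([.49,-.18,.25],rot(a));manip.dwell(.2)
c,s=wshot('w1');pickle.dump((c,s),open('w1.pkl','wb'))
print(s['clock'],s['joint_pos'],s['tool_pos'],s['contact_force'],s['moment'])
E
```

```text
-180 [[-0.4, -0.04, 1.9, -0.0, 1.28, -1.97], [-0.02, 0.09, 1.88, -0.0, 1.17, -1.59]]
-150 [[-0.4, -0.04, 1.9, -0.0, 1.28, -2.49], [-0.02, 0.09, 1.88, -0.0, 1.17, -2.12]]
-120 [None, None]
-90 [None, None]
-60 [[-0.4, -0.04, 1.9, 0.0, 1.28, 2.22], None]
-30 [[-0.4, -0.04, 1.9, -0.0, 1.28, 1.69], [-0.02, 0.09, 1.88, -0.0, 1.17, 2.07]]
0 [[-0.4, -0.04, 1.9, -0.0, 1.28, 1.17], [-0.02, 0.09, 1.88, -0.0, 1.17, 1.55]]
30 [[-0.4, -0.04, 1.9, -0.0, 1.28, 0.65], [-0.02, 0.09, 1.88, -0.0, 1.17, 1.03]]
60 [[-0.4, -0.04, 1.9, 0.0, 1.28, 0.12], [-0.02, 0.09, 1.88, 0.0, 1.17, 0.5]]
90 [[-0.4, -0.04, 1.9, -0.0, 1.28, -0.4], [-0.02, 0.09, 1.88, -0.0, 1.17, -0.02]]
120 [[-0.4, -0.04, 1.9, -0.0, 1.28, -0.92], [-0.02, 0.09, 1.88, -0.0, 1.17, -0.54]]
150 [[-0.4, -0.04, 1.9, 0.0, 1.28, -1.45], [-0.02, 0.09, 1.88, -0.0, 1.17, -1.07]]
use -46.0
2.3583 [-4.00813076e-01 -3.40786206e-02  1.91344502e+00 -5.74687234e-05
  1.26231264e+00  1.97373623e+00] [ 0.48992956 -0.1805855   0.24994186] [ 1.00589635 -0.3418151   0.05030844] [ 0.08602133 -0.03241582 -0.01665549]
```

View pics/w1.png

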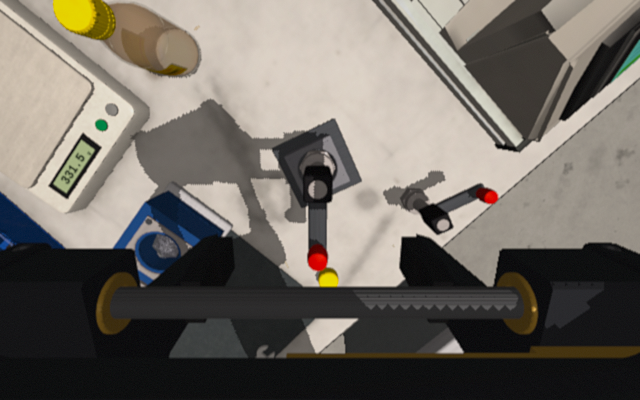

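Wrist view: grip block top at about (318,185), knob (317,260), arm nearly vertical in the image, so the yaw estimate is good. The well is at about (162,245) and the smaller crank at (440,222). Next I refine the grip by its knob and block, and the housing centre.

```bash
python3 - <<'E'
from h import *
import pickle
c,s=pickle.load(open('w1.pkl','rb'));P=cloud(c,s);im=c['image'].astype(int)
m=(P[...,2]>.134)&(P[...,2]<.15);m[:, :270]=0;m[:,370:]=0;m[230:]=0
v,u=np.nonzero(m);pts=np.array([ray(c,a,b,.142,s)[:2] for a,b in zip(u,v)])
print(len(v),np.nanmedian(P[v,u,2]),cv2.minAreaRect((pts*1000).astype(np.float32)),pts.mean(0))
red=(im[...,2]>im[...,1]+60)&(im[...,2]>im[...,0]+60)&(P[...,2]>.122);red[:, :290]=0;red[:,345:]=0
v,u=np.nonzero(red);k=np.array([ray(c,a,b,.132,s)[:2] for a,b in zip(u,v)])
print('knob',len(v),np.nanmedian(P[v,u,2]),cv2.minEnclosingCircle((k*1000).astype(np.float32)))
bl=(im[...,0]>im[...,2]+30)&(abs(P[...,2]-.07)<.006);bl[:, :100]=0;bl[:,260:]=0
v,u=np.nonzero(bl);b=np.array([ray(c,x,y,.07,s)[:2] for x,y in zip(u,v)]);print('house',len(v),cv2.minAreaRect((b*1000).astype(np.float32)),np.nanmedian(P[v,u,2]))
E
```

```text
871 0.1412878215828281 ((497.3575744628906, -187.55194091796875), (25.23969268798828, 25.672592163085938), 43.955970764160156) [ 0.49756427 -0.1876826 ]
knob 338 0.12960264189598983 ((446.8391418457031, -134.6537628173828), 11.23257827758789)
house 1542 ((581.7615966796875, 5.493030548095703), (93.22920989990234, 71.175048828125), 83.59647369384766) 0.06705706289359342
```

```bash
cat >> h.py <<'E'
def blk(c,s,z,h=.008):
    P=cloud(c,s);m=((P[...,2]>z-h)&(P[...,2]<z+h)).astype(np.uint8)
    n,l,st,ce=cv2.connectedComponentsWithStats(m);out=[]
    for i in range(1,n):
        if st[i,4]<200: continue
        v,u=np.nonzero(l==i);pts=np.array([ray(c,a,b,z,s)[:2] for a,b in zip(u,v)])
        out.append((len(v),)+cv2.minAreaRect((pts*1000).astype(np.float32)))
    return out
E
python3 - <<'E'
from h import *
a=np.radians(134);g=np.array([.4974,-.1876])
manip.set_gripper(.06)
manip.move_pose([*g,.25],rot(a));manip.dwell(.2)
c,s=wshot('w2')
for o in blk(c,s,.142):
    print(o)
    w,h=o[2]
    if abs(w-26)<4 and abs(h-26)<4 and np.hypot(*(np.array(o[1])/1000-g))<.008:
        n=np.array(o[1])/1000;g2=(g+n)/2
        print('grasp',g2)
        manip.move_linear([*g2,.16],rate=.15);manip.move_linear([*g2,.105],rate=.08)
        f0=manip.state();manip.set_gripper(.0,force=45)
        t=manip.state();print(f0['contact_force'],t['gripper_width'],t['grasp_force'],t['contact_force'],t['moment'],t['tool_pos'],t['clock'])
        break
E
```

```text
(834, (495.4211120605469, -184.99745178222656), (25.282297134399414, 25.158279418945312), 44.00322723388672)
grasp [ 0.49641056 -0.18629873]
[ 0.74497245 -0.30051562 -0.86336656] 0.02574229800439272 44.921205416321754 [-0.24718174 -0.59867279  1.12277132] [-0.07967297 -0.07918918  0.00614244] [ 0.49651089 -0.18641084  0.10523176] 8.0917
```

Grasped: 25.7 mm wide, as it should be. Now lift and look at the well from the side of the held crank.

```bash
python3 - <<'E'
from h import *
import pickle
a=np.radians(134);w=np.array([.5656,.0131]);p=w-.085*np.array([np.sin(a),-np.cos(a)])
manip.move_linear([.4964,-.1863,.225],rate=.12)
t=manip.state();print(t['contact_force'],t['moment'],t['gripper_width'])
manip.move_linear([*p,.225],rate=.15);manip.dwell(.3)
c,s=wshot('w3');pickle.dump((c,s),open('w3.pkl','wb'));print(s['clock'],s['contact_force'],s['moment'],s['tool_pos'],c['intrinsics'])
P=cloud(c,s);im=c['image'].astype(int)
m=((im[...,0]>im[...,2]+30)&(abs(P[...,2]-.07)<.008)).astype(np.uint8)*255
cs,hi=cv2.findContours(m,cv2.RETR_CCOMP,cv2.CHAIN_APPROX_NONE)
for k,h in zip(cs,hi[0]):
    if len(k)<40: continue
    q=np.array([ray(c,x,y,.07,s)[:2] for x,y in k[:,0]])*1000
    print(len(k),h[3],cv2.minAreaRect(q.astype(np.float32)),cv2.minEnclosingCircle(q.astype(np.float32)),cv2.boundingRect(k))
E
```

```text
[ 0.78277469 -0.20382469 -3.23795759] [-0.03236328 -0.14360487 -0.04399534] 0.02562516218117424
10.625 [-0.90646662  0.70210618 -2.68201623] [-0.04283807 -0.12334761  0.01742568] [ 0.50444956 -0.04650507  0.22496812] [[300.83136985   0.         316.50088803]
 [  0.         300.83136985 200.80404968]
 [  0.           0.           1.        ]]
144 -1 ((565.97607421875, 13.079734802246094), (52.91289138793945, 52.38972854614258), 43.9554557800293) ((566.0718383789062, 12.999238967895508), 26.828983306884766) (373, 161, 53, 51)
129 0 ((564.5919189453125, 12.967353820800781), (46.88990020751953, 46.549591064453125), 72.50774383544922) ((564.9486083984375, 13.076144218444824), 23.913667678833008) (375, 163, 47, 46)
259 -1 ((565.068603515625, 13.110172271728516), (90.02391815185547, 88.67749786376953), 4.675257682800293) ((565.0787353515625, 12.959510803222656), 61.76484680175781) (338, 124, 122, 118)
201 4 ((566.3533325195312, 12.846193313598633), (69.62934112548828, 68.48350524902344), 4.412693977355957) ((566.5655517578125, 12.46463680267334), 47.00398254394531) (353, 141, 93, 90)
```

View pics/w3.png

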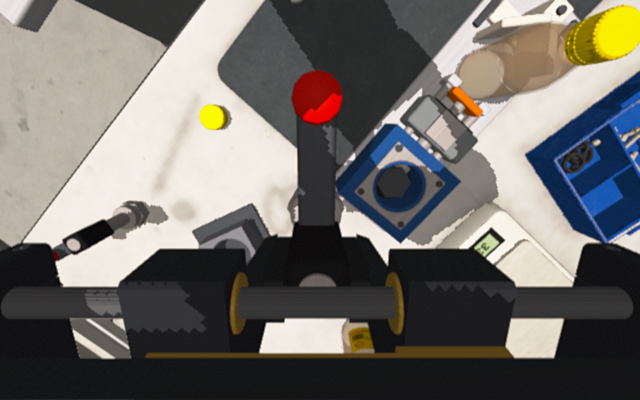

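The wrist view shows the well at about (397,183) in the blue housing, with the hole measuring 46.7 mm and the housing 90 x 89 mm, both as specified. Yellow-capped bottle at (590,40), cap at (213,117). I correct the wrist-camera bias found at the grasp, then descend by feel.

```bash
cat >> h.py <<'E'
def down(zt,step=.0015,fmax=8,rate=.03,a=None):
    s=manip.state();x,y,z=s['tool_pos'];f0=s['contact_force'][2];cz=z
    while cz>zt:
        cz=max(cz-step,zt);manip.move_linear([x,y,cz],rate=rate)
        s=manip.state();d=s['contact_force']
        if d[2]-f0>fmax: break
    return s['tool_pos'],d,d[2]-f0,s['moment'],s['clock']
E
python3 - <<'E'
from h import *
w=np.array([.5661,.0119])
manip.move_linear([*w,.225],rate=.15)
manip.move_linear([*w,.176],rate=.1);manip.dwell(.1)
print(manip.state()['contact_force'],manip.state()['moment'],manip.state()['clock'])
for v in down(.150,.002,7,.04): print(v)
E
```

```text
[-0.35685856 -1.21648893 -2.4259404 ] [-0.07393801 -0.14687247  0.04590314] 12.1333
[0.56679492 0.01180676 0.14995532]
[-0.77488044 -0.55624469 -3.36102715]
-0.9350867585117175
[-0.02227401 -0.11646685  0.0397949 ]
15.6333
```

```bash
python3 - <<'E'
from h import *
for v in down(.141,.0007,5,.03): print(v)
print(manip.state()['joint_pos'][5])
E
```

```text
[0.56718374 0.0117447  0.14571934]
[-0.98908541 -0.51611407  2.87928032]
6.240307470255982
[-0.07359612  0.0784687   0.03243354]
17.3833
-0.7910784250398518
```

Contact at foot z of about 0.0465, which is the hex top as expected. Now a gentle rotational search, counter-clockwise so that winding range is kept.

```bash
cat > search.py <<'E'
from h import *
import sys
w=np.array([float(sys.argv[1]),float(sys.argv[2])]);a0=float(sys.argv[3]);da=float(sys.argv[4]);n=int(sys.argv[5])
F0=-3.2
cz=manip.state()['tool_pos'][2]-.0002;a=a0
for i in range(n):
    a+=da
    manip.move_linear([*w,cz],rate=.03,rot=rot(a))
    s=manip.state();f=s['contact_force'];fz=f[2]-F0
    print(i,round(np.degrees(a),1),np.round(s['tool_pos']*1000,2),np.round(f,1),round(s['moment'][2],2),round(cz*1000,2),round(s['clock'],2))
    if s['tool_pos'][2]<.1435: print('DROPPED');break
    if fz<4: cz-=.0005
    elif fz>9: cz+=.0004
E
python3 search.py .5664 .0119 2.3387 .06 18
```

```text
0 137.4 [566.88  11.96 145.78] [ 0.1 -0.4  1.3] 0.07 145.52 17.63
1 140.9 [566.79  12.08 145.72] [0.5 1.4 0.4] -0.0 145.52 17.88
2 144.3 [566.89  12.07 145.6 ] [0.8 0.9 2.7] -0.02 145.02 18.13
3 147.7 [566.93  11.96 145.72] [0.8 1.  4.3] 0.01 145.02 18.38
4 151.2 [566.97  11.96 145.78] [0.9 0.9 5.5] 0.02 145.02 18.63
5 154.6 [566.99  11.92 145.82] [0.  1.1 5.3] 0.03 145.02 18.88
6 158.1 [566.99  11.9  145.83] [0.3 0.6 6.3] 0.0 145.02 19.13
7 161.5 [566.81  11.89 145.89] [1.6 0.4 5.5] 0.05 145.42 19.38
8 164.9 [566.81  11.87 145.9 ] [-0.1 -0.4  5.4] 0.04 145.42 19.63
9 168.4 [566.8   11.86 145.9 ] [0.8 0.8 5.6] -0.03 145.42 19.88
10 171.8 [566.82  11.85 145.91] [0.8 0.7 4.8] 0.05 145.42 20.13
11 175.3 [566.82  11.84 145.93] [1.5 0.8 5.8] 0.04 145.42 20.38
12 178.7 [566.78  11.88 145.9 ] [0.6 0.8 6.7] -0.02 145.42 20.63
13 182.1 [566.53  11.84 145.92] [1.1 1.8 4.1] 0.0 145.82 20.88
14 185.6 [566.48  11.89 145.91] [0.4 1.3 5. ] -0.02 145.82 21.13
15 189.0 [566.44  11.89 145.86] [0.8 0.4 4.8] 0.02 145.82 21.38
16 192.4 [566.45  11.9  145.89] [-0.3  0.8  4.2] -0.02 145.82 21.63
17 195.9 [566.41  11.94 145.81] [-0.1  1.9  4.9] -0.06 145.82 21.88
```

No drop over a full 60 degrees, so the crank must be off centre. I find the well's centre by feel against its wall, foot lifted slightly.

```bash
cat > center.py <<'E'
from h import *
def center(w,z,th=4,d=.0005):
    w=np.array(w,float);manip.move_linear([*w,z],rate=.03);manip.dwell(.1)
    for ax in (0,1,0):
        f0=manip.state()['contact_force'][ax];e=[]
        for sg in(1,-1):
            p=w.copy()
            for i in range(8):
                p[ax]+=sg*d;manip.move_linear([*p,z],rate=.03)
                s=manip.state();f=s['contact_force'][ax]-f0
                if abs(f)>th: break
            # back out to the threshold contact, in actual position
            e.append(s['tool_pos'][ax]);print(ax,sg,np.round(p*1000,2),np.round(s['tool_pos']*1000,2),round(f,1),np.round(s['moment'],2))
            manip.move_linear([*w,z],rate=.03)
        w[ax]=sum(e)/2
    print('centre',w,manip.state()['clock'])
    return w
if __name__=='__main__':
    center([.5664,.0119],.1472)
E
python3 center.py
```

```text
0 1 [569.4  11.9] [568.63  12.03 147.09] -4.5 [0.32 1.16 0.01]
0 -1 [562.4  11.9] [562.95  11.9  147.49] 3.3 [ 0.12 -1.04  0.08]
1 1 [565.79  15.9 ] [565.93  15.32 147.28] -4.8 [-0.99 -0.22  0.09]
1 -1 [565.79   9.9 ] [565.72  10.53 147.26] 4.9 [1.3  0.02 0.02]
0 1 [569.79  12.93] [569.08  13.06 147.08] -4.7 [ 0.31  1.16 -0.02]
0 -1 [561.79  12.93] [562.44  12.84 147.51] 5.1 [-0.09 -1.16 -0.02]
centre [0.56575651 0.01292577] 34.3667
```

```bash
cat > search2.py <<'E'
from h import *
import sys
w=np.array([float(sys.argv[1]),float(sys.argv[2])]);a=float(sys.argv[3]);da=float(sys.argv[4]);n=int(sys.argv[5])
F0=-3.2;cz=.1452
manip.move_linear([*w,cz],rate=.03,rot=rot(a))
for i in range(n):
    s=manip.state();fz=s['contact_force'][2]-F0
    print(i,round(np.degrees(a),1),np.round(s['tool_pos']*1000,2),np.round(s['contact_force'],1),round(s['moment'][2],2),round(cz*1000,2),round(s['clock'],2))
    if s['tool_pos'][2]<.1446 and fz<12:
        print('DROP');break
    if fz<6: cz-=.0006;
    elif fz>12: cz+=.0004
    if fz>3: a+=da          # keep yaw when the load vanishes
    manip.move_linear([*w,cz],rate=.03,rot=rot(a))
print('a',a)
E
python3 search2.py .5658 .0129 3.4187 -.06 20
```

```text
0 195.9 [565.18  12.93 144.71] [-0.9  0.5 -3.4] -0.02 145.2 34.62
1 195.9 [565.68  12.9  144.56] [-1.  -1.3 -2.9] -0.01 144.6 34.87
DROP
a 3.4187
```

It drops in at once at the found centre. Lowering gently.

```bash
python3 - <<'E'
from h import *
manip.move_linear([.5658,.0129,.1440],rate=.03)
s=manip.state();print(s['tool_pos'],s['contact_force'],s['clock'])
x,y=.5658,.0129;z=.144;f0=-3.2
while z>.1262:
    z-=.0015;manip.move_linear([x,y,z],rate=.04);s=manip.state();f=s['contact_force']
    if f[2]-f0>10: break
print(z,s['tool_pos'],f,s['moment'],s['clock'],s['joint_pos'][5])
E
```

```text
[0.56575205 0.01290126 0.14397176] [ 0.36837939  0.11656731 -3.1844085 ] 35.1167
0.12599999999999997 [0.56632841 0.01297081 0.12702612] [-1.59923935  1.13750673  4.13209304] [0.21467639 0.25447519 0.02537772] 38.1167 -1.8691218348792276
```

Seated: foot z of about 0.028. Wind clockwise in small steps, watching the moment, then look.

```bash
cat > wind.py <<'E'
from h import *
import sys,pickle
a=float(sys.argv[1]);n=int(sys.argv[2]);da=float(sys.argv[3]);tag=sys.argv[4]
for i in range(n):
    a-=da;manip.move_linear([.5658,.0129,.1272],rate=.03,rot=rot(a));s=manip.state()
    print(round(a,3),np.round(s['tool_pos']*1000,1),np.round(s['contact_force'],1),round(s['moment'][2],3),round(s['clock'],2))
manip.dwell(.1);c,s=wshot(tag);pickle.dump((c,s),open(tag+'.pkl','wb'))
E
python3 - <<'E'
from h import *
import pickle
c,s=wshot('k0');pickle.dump((c,s),open('k0.pkl','wb'))
E
python3 wind.py 3.4187 6 .1 k1
```

```text
3.319 [565.9  13.  127.1] [-0.1  0.2 -0.5] 0.031 38.42
3.219 [566.   13.  127.2] [ 0.2  0.1 -1.2] -0.027 38.67
3.119 [566.   13.  127.1] [ 0.7 -0.3 -1.1] -0.058 38.92
3.019 [566.   12.9 127.2] [ 0.9  0.3 -1.5] -0.051 39.17
2.919 [565.9  12.9 127.2] [ 1.4  0.7 -1.4] -0.012 39.42
2.819 [565.9  12.9 127.2] [ 0.2  0.7 -1.5] 0.011 39.67
```

View pics/k1.png

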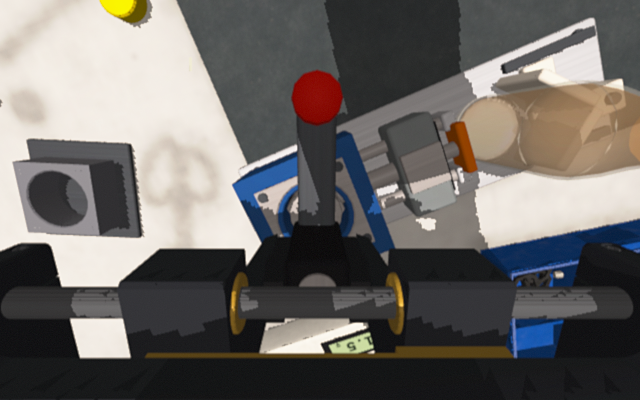

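The view shows the orange pad (465,147) just up against the bottle (490,130), jaw at (415,160). I measure jaw, pad and bottle along the fixture axis in the frames before and after.

```bash
cat > meas.py <<'E'
from h import *
import pickle
W=np.array([.5658,.0129]);th=np.radians(4.6);Y=np.array([-np.sin(th),np.cos(th)]);X=np.array([np.cos(th),np.sin(th)])
def meas(c,s):
    P=cloud(c,s);im=c['image'].astype(int);b,g,r=im[...,0],im[...,1],im[...,2]
    q=P[...,:2]-W;ly=q@Y*1000;lx=q@X*1000;z=P[...,2]*1000
    o=(r>g+50)&(g>b+10)&(r>110)&(abs(lx)<30)&(ly>40)&(ly<140)&(z<70)
    j=(z>52)&(z<64)&(abs(lx)<40)&(ly>48)&(ly<125)&(abs(r-b)<30)
    bo=(z>70)&(z<190)&(abs(lx)<40)&(ly>85)&(ly<230)
    pc=lambda m,k:np.round(np.nanpercentile(k[m],[2,50,98]),1) if m.sum() else None
    print('orange',o.sum(),pc(o,ly),'z',pc(o,z),'| jawtop',j.sum(),pc(j,ly),'z',pc(j,z),'| bottle',bo.sum(),pc(bo,ly),pc(bo,z))
def yel(c,zt=.178):
    P=cloud(c);im=c['image'].astype(int);b,g,r=im[...,0],im[...,1],im[...,2]
    q=P[...,:2]-W;m=(r>b+80)&(g>b+80)&(np.abs(q@X)<.05)&(np.abs(q@Y-.15)<.06)&(P[...,2]>.13)
    v,u=np.nonzero(m)
    if len(v)<8: print('yel none',len(v));return
    p=ray(c,u.mean(),v.mean(),.17)[:2]-W;print('yel',len(v),u.mean().round(2),v.mean().round(2),'ly,lx',(p@Y*1000).round(1),(p@X*1000).round(1))
E
python3 - <<'E'
from meas import *
for k in('w3','k0','k1'): meas(*pickle.load(open(k+'.pkl','rb')))
d=pickle.load(open('d.pkl','rb'))
for n in('top','side'):
    yel(d[n]);c=cams.capture(n);yel(c);pickle.dump(c,open(n+'1.pkl','wb'))
E
```

```text
orange 373 [105.9 108.9 113.5] z [38.5 47.  48.6] | jawtop 1141 [58.2 73.1 87.5] z [52.1 57.  58.7] | bottle 8841 [121.1 137.2 159.5] [ 73.7 137.  177.6]
orange 363 [106.  109.1 113. ] z [45.5 47.1 48.4] | jawtop 1711 [57.9 71.6 86.7] z [52.1 57.1 58.5] | bottle 5297 [120.3 128.2 148.3] [ 71.8 108.  131.4]
orange 508 [118.  121.  124.6] z [45.6 47.2 48.4] | jawtop 2144 [ 71.6  86.1 100.5] z [52.1 57.1 58.6] | bottle 12839 [126.8 138.7 158.7] [ 73.6 121.3 148.5]
yel 98 243.01 192.27 ly,lx 148.7 -3.3
yel 102 240.67 191.96 ly,lx 154.4 -2.3
yel 104 243.77 191.81 ly,lx 137.4 3.5
yel 114 240.99 193.91 ly,lx 145.4 3.6
```

Jaw moved 14.5 mm, pad front 12 mm (pad pressed about 2.4 mm), and the bottle is sliding. I continue in 0.1 rad steps, measuring after each.

```bash
cat > loop.py <<'E'
from meas import *
import sys
a=float(sys.argv[1]);tgt=float(sys.argv[2]);n=int(sys.argv[3]);da=float(sys.argv[4])
def pad(c,s):
    P=cloud(c,s);im=c['image'].astype(int);b,g,r=im[...,0],im[...,1],im[...,2]
    q=P[...,:2]-W;ly=q@Y*1000;lx=q@X*1000;z=P[...,2]*1000
    o=(r>g+50)&(g>b+10)&(r>110)&(abs(lx)<30)&(ly>40)&(ly<160)&(z<70)
    j=(z>52)&(z<64)&(abs(lx)<40)&(ly>48)&(ly<150)&(abs(r-b)<30)
    J=np.nanpercentile(ly[j],[2,50,98]);O=np.nanpercentile(ly[o],98);return J,O
for i in range(n):
    a-=da;manip.move_linear([.5658,.0129,.1272],rate=.03,rot=rot(a))
    s=manip.state();c=cams.capture('wrist');J,O=pad(c,s);p=40.9-(O-(J[0]+J[2])/2)
    print(round(a,3),np.round(J,1),O.round(1),'pad',round(p,1),np.round(s['tool_pos']*1000,1),np.round(s['contact_force'],1),round(s['moment'][2],3),round(s['clock'],2),end=' ');yel(cams.capture('side'))
    pickle.dump((c,s),open('kl.pkl','wb'));cv2.imwrite(f'pics/l{int(a*1000)}.png',c['image'])
    if p>=tgt: break
E
python3 loop.py 2.8187 6 3 .1
```

```text
2.719 [ 74.3  88.9 103.7] 127.5 pad 2.4 [565.8  12.8 127.2] [ 0.2  0.5 -1.4] 0.049 40.17 yel 112 239.98 194.58 ly,lx 148.0 3.8
2.619 [ 76.8  91.7 106.2] 128.7 pad 3.7 [565.9  12.9 127.2] [ 0.9  1.6 -2.8] -0.044 40.52 yel 113 239.74 194.7 ly,lx 148.5 3.9
2.519 [ 79.2  94.1 108.4] 129.0 pad 5.7 [565.9  12.9 127.2] [ 1.2  0.8 -2.6] -0.032 40.87 yel 113 239.91 194.58 ly,lx 148.0 3.9
```

The bottle has stopped in the V and the pad is near 5.7 mm. One small step to the middle, then a look.

```bash
python3 loop.py 2.5187 99 1 .06; cp pics/l2458.png pics/fin1.png
```

```text
2.459 [ 80.2  95.1 109.5] 129.0 pad 6.7 [566.   12.9 127.2] [ 1.3  0.5 -2.6] 0.026 41.22 yel 113 239.91 194.58 ly,lx 148.0 3.9
```

View pics/l2458.png

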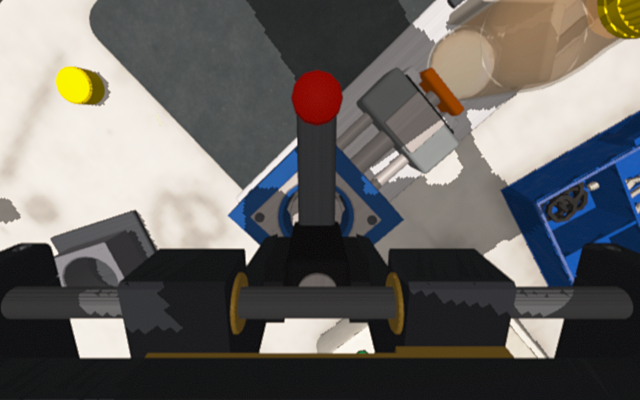

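The pad (440,90) presses the upright bottle, which stands in the V with the jaw stopped behind it (410,120). Release, rise and check.

```bash
python3 - <<'E'
from loop import pad
E
python3 - <<'E'
from meas import *
manip.dwell(.3);manip.set_gripper(.05);x,y=.5659,.0129
manip.move_linear([x,y,.17],rate=.06);manip.move_linear([x,y,.26],rate=.12);manip.dwell(.3)
c,s=wshot('fin2');print(blk(c,s,.164),s['clock'],s['contact_force'])
c2=cams.capture('side');yel(c2)
meas(c,s)
cv2.imwrite('pics/fin3.png',np.hstack([cv2.resize(c['image'],(480,300)),cv2.resize(c2['image'][120:320,170:370],(300,300))]))
E
```

```text
[(365, (548.2178955078125, 160.85086059570312), (16.977313995361328, 28.80662727355957), 70.55176544189453), (925, (565.3321533203125, 14.761360168457031), (25.616321563720703, 25.872167587280273), 50.90141677856445)] 44.2167 [-0.50233856  0.37908779 -0.41012365]
yel 107 239.93 194.52 ly,lx 147.8 4.0
orange 238 [122.1 125.4 129.2] z [44.8 47.1 48.8] | jawtop 926 [ 80.3  95.1 109.3] z [52.1 57.  58.8] | bottle 4649 [130.6 146.8 169.1] [ 76.1 138.5 177.7]Traceback (most recent call last):
  File "<stdin>", line 1, in <module>
  File "loop.py", line 3, in <module>
    a=float(sys.argv[1]);tgt=float(sys.argv[2]);n=int(sys.argv[3]);da=float(sys.argv[4])
            ~~~~~~~~^^^
IndexError: list index out of range
```

View pics/fin3.png

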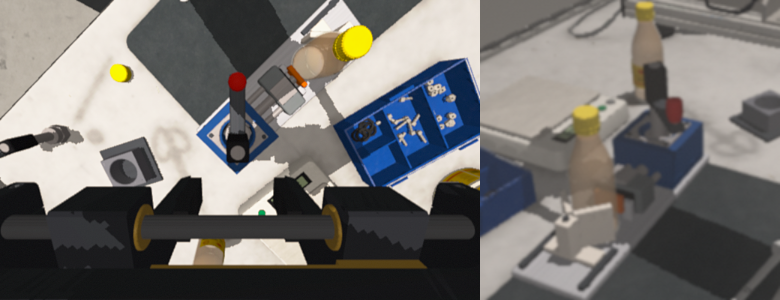

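The crank is still seated (block top on axis at z of about 0.164), the bottle is upright in the V at (315,60), the pad is pressed about 6.5 mm, and the gripper is clear. Handing in.

```bash
python3 -c "
from h import *
print(order.close_job())"
```

```text
the job is handed in; nothing more can be done
None
```

The bottle is clamped upright in the V with the pad pushed in about 6.5 mm of its 14, the crank is left seated on the hex, and the job was handed in at about 44 s; no verdict came back.

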